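Brush scrap off a lens assembly fixture into a flap carton

ROBOT

A 6-joint arm with a two-finger parallel gripper is mounted at the origin on the work surface. World frame = base frame: x ahead of the robot, y to its left, z up, the work surface at z = 0. Lengths are in m, angles in degrees, forces in N, time in s.
With the tool pointing down it reaches from about 0.375 to 0.9 m from the base axis. Payload 3.1 kg.
Tool frame: the origin (TCP) lies between the finger pads; the fingertips stand 11 mm ahead of it and the grasp point (between the pads) lies 8 mm behind it; z points along the fingers, y is the line along which they close (so a half turn about z gives the same grasp; the last joint's range is limited). The gripper opens to 87 mm and grips with 3 to 60 N. Pads are 19 mm wide; open, the fingers measure 117 mm over their backs; the gripper's body (75 mm by 190 mm) begins 51 mm behind the grasp point.
Start: joints at [60.59, 30.224, 82.088, -0, 67.689, -10.227], TCP at [0.205, 0.59, 0.234] pointing down, gripper open.
Joint ranges: [-176.69, 176.69], [-43.24, 126.21], [12.49, 139.97], [-82, 262], [0, 151.66], [-163.58, 163.58]. Speed limits (degrees/s): [159.86, 159.86, 180, 180, 180, 180].

INTERFACE

Orientations are given as a 3x3 rotation matrix whose columns are the frame's x, y, z axes.
In Python, from rig import bot, viewer, workorder, models gives the robot as it stands.
- The arm moves only by the shell command python3 -m jog 'ROWS'. ROWS is JSON, a list of rows, each a list of 7 numbers: the opening, from 0 (shut) to 1 (fully open), then the shift along the tool's x, y, z in m, then the turn, a rotation vector about the tool's x, y, z in degrees. In form: [[claw, x, y, z, ax, ay, az], ...]. A call has 1 to 20 rows; each row is the pose to reach, as a shift and turn from the pose commanded when the call began, along the tool's axes at that moment; what a row does not reach only later rows make up. A row lasts 1/8 s, in which the tool goes at most 62.5 mm and 10.7 degrees, less where a joint would pass 70% of its speed; a pose out of reach is approached as far as the arm can. A call with a gripper value outside its range is refused whole. The fingers move at their own pace and stop on an object; the grip force is fixed at half the most. Time passes only in rows, so rows that repeat a pose let the fingers close. It gives the time, the measured TCP pose, the force, the opening and the grip force at its end, in the units of the state.
- bot.read_state(): the state, without advancing time (a new reading comes with each control period).
- viewer.capture(name): name is "scene" or "top" or "wrist"; returns (picture, depth): 400x640x3 uint8, blue, green, red; 400x640 float32, m along the optical axis (not along the pixel's ray), 0 where there is no reading.
- viewer.camera_info(name): a dict with "fx", "fy", "cx", "cy" (pixels), "world_to_cam" (4x4, takes a point from world to camera coordinates). Camera axes: x right, y down, z forward; pixel columns grow to the right and rows downward; lengths in m; the calibration is good to about 2 mm. A picture is of the moment at which its call begins: read the wrist's pose just before it. camera_info takes no time and is no camera call; for the wrist camera it gives the pose at the moment of the call.
- workorder.hand_in(): hands the job in; it is judged then, once.
Trained networks look in the newest picture that a camera, given by its name, has taken for a name from the list of things; names that differ only in an ending like _2 or _b are one class to them, and where a whole thing is asked for, a point or a joint stands for the part that bears it (a point fixed in the world has none). Each returns a list of dicts, best first, with "p" (0 to 1); they miss things now and then, are a little off and sometimes report something else, mostly with a low value. They report only what shows in the picture. A call takes as long as a camera call. They do not tell look-alikes from the thing itself.
- models.outline_of(camera, thing): "mask" (400x640 bool, what is visible of it).
- models.tip_of(camera, thing): "xyz" ([x, y, z] in m, in world coordinates, good to about 4 mm: a listed point, or the origin of a listed thing).
The state is a dict: "time_s": time; "joint_positions": joint angles; "qvel": joint speeds; "tau": joint torques, N m; "position": TCP position; "tcp_rot": TCP orientation; "force": force on the tool from outside, world axes, zero at the start; "moment": the same for the moment, N m; "opening": opening from 0.0 (shut) to 1.0 (fully open); "grasp_force": force on a finger pad.
Only numpy, scipy, OpenCV 4.12 (cv2) and the standard library are available. Lean on these libraries where they do the work, as an engineer would, in place of code of your own. Each camera call takes 0.05 s, during which the arm holds its last target. There are 200 camera calls.

TASK

The fixture bed is littered with four aluminium offcuts. Swing the scrap carton's flap back past upright so that it stays open, then take the block brush and sweep all four offcuts off the bed's open end into the carton, never touching them with the gripper. Finally stand the brush back on its bristles on the bench top and let go; do not disturb the lens barrel in its nest or the other things on the bench.

Things in the scene. Friction and masses are not known exactly. Their poses are not given: they have to be found in the camera images.
- bed: Fixture bed, fixed: grey block, flat dark steel top 60 mm above the bench, 160 mm wide (its x). Origin at bench level. The top runs along its y from +122 mm to the open end at -127 mm; sweep towards -y. Side rails 18 mm high line both sides, 144 mm apart inside. A brass cup (nest), 52 mm wide and 12 mm high, stands on the top at its (0, +92) mm.
- bed_clear (a point): Middle of the strip of the bed's top, 52 mm long in the bed's y (+14 to +66 mm), that is free of scrap at the start: room to set the brush down between nest and scrap. On the top surface, axes as the bed's.
- bed_lip (a point): Middle of the upper edge of the bed's open end, 60 mm above the bench; axes as the bed's. The carton stands below it, its near wall 10 mm back under this edge.
- carton: Low cardboard scrap carton, fixed against the bed's open end, axes parallel to the bed's; 180 mm (x) by 140 mm (y), 48 mm high, walls 4 mm. Origin: centre of its underside. The bed is at its +y side; the flap is hinged on its -y rim. From the bed's lip to the far wall the mouth is 122 mm long.
- carton_hinge (a point): Middle of the flap's hinge line, on the carton's -y rim, 48 mm above the bench; the hinge runs along the carton's x.
- flap (a joint): Flap angle in rad: 0 flat over the carton, reaching from the hinge towards the bed; 1.57 upright; 2.4 the stop, leaning away from the bed. Cardboard 168 mm wide, 112 mm long, 4 mm thick; starts half raised (0.75 to 1.15). The stiff crease stays where it is left; under 1 N pushes it from its bed side.
- brush: Block brush standing on its stiff bristles, 130 to 210 g. Origin: centre of the bristles' underside; long axis x. Rigid bristle pack 126 x 30 mm, 28 mm tall; on it a wooden block 126 x 36 x 16 mm; on that an upright grip rib, 80 mm long (x), 22 mm thick (y), 44 to 89 mm above the underside, to be gripped across its thickness from above.
- scrap_block: aluminium offcut, one of four pieces of scrap lying loose on the bed, 13 to 24 g, does not roll; origin: centre of its underside. 22 x 16 x 19 mm block with a stub on top.
- scrap_ell: aluminium offcut, one of four pieces of scrap lying loose on the bed, 13 to 24 g, does not roll; origin: centre of its underside. L-shaped, 24 x 22 x 16 mm.
- scrap_tee: aluminium offcut, one of four pieces of scrap lying loose on the bed, 13 to 24 g, does not roll; origin: centre of its underside. T-shaped, 24 x 22 x 18 mm.
- scrap_wedge: aluminium offcut, one of four pieces of scrap lying loose on the bed, 13 to 24 g, does not roll; origin: centre of its underside. 20 x 20 mm, 18 mm high, stepped.
- barrel_nest: Good lens barrel, black with a metal band, 38 mm diameter, 40 mm tall, standing loose in the bed's nest, its top 103 mm above the bench. Origin: centre of its underside. Leave alone.
- barrel_a: Lens barrel as above, standing on the bench beyond the brush. Leave alone.
- barrel_b: Lens barrel as above, standing at the back. Leave alone.
- barrel_c: Lens barrel as above, standing at the back. Leave alone.
- bottle: White dispenser bottle, 64 mm diameter, 150 mm tall, at the back; origin: centre of its underside. Leave alone.
- screwdriver: Yellow-handled screwdriver lying on the left of the bench. Leave alone.
Not all that is in view belongs to the job. Of the things shaped like the carton, the cardboard one is meant.

How it is judged:
By the outcome, as a careful person would: the job done as asked, in the order asked, and still so for the second after the job is handed in, with the robot touching nothing.
It also fails if it takes over 64 s, if anything falls off the work surface, if the arm or the gripper's body presses on something with over 40 N, if the wrist force passes 120 N, or if a joint passes its speed limit or range.

## Working session

There is one attempt and no reset: what is moved stays moved. The work goes in short steps, Python scripts to look and compute and a shell command to move; the robot and the scene stay as the last step left them, time stands still between calls to the robot, and variables do not carry over. Pictures are saved under pics/ and viewed, at most 10 in all, crops included, and the job is handed in when it is done.

```bash
ls; mkdir -p pics; cat > h.py <<'E'
import numpy as np, cv2
from rig import bot, viewer, workorder, models
def tip(c,t):
    return [(np.round(d["xyz"],3).tolist(),round(float(d["p"]),2)) for d in models.tip_of(c,t)][:3]
def cloud(c,depth):
    i=viewer.camera_info(c); v,u=np.mgrid[0:400,0:640]
    P=np.stack([(u-i["cx"])/i["fx"]*depth,(v-i["cy"])/i["fy"]*depth,depth,np.ones_like(depth)],-1)
    return (P@np.linalg.inv(i["world_to_cam"]).T)[...,:3]
def st():
    s=bot.read_state(); print(s["time_s"],np.round(s["position"],4),np.round(s["tcp_rot"],3).tolist(),s["force"],s["opening"],s["grasp_force"],np.round(s["joint_positions"],1)); return s
E
python3 - <<'E'
from h import *
st()
for c in ["top","scene"]:
    p,d=viewer.capture(c); cv2.imwrite(f"pics/{c}0.png",p); np.save(f"{c}0.npy",d)
    for t in ["bed","bed_clear","bed_lip","carton","carton_hinge","brush","barrel_nest","scrap_block","scrap_ell","scrap_tee","scrap_wedge","bottle"]:
        print(c,t,tip(c,t))
E
```

```text
pics
0.0 [0.205  0.5897 0.2326] [[-0.944, 0.329, -0.001], [0.329, 0.944, -0.002], [0.0, -0.002, -1.0]] [-0.00358413  0.66866921 -0.59810202] 0.9983717203955617 0.0 [ 60.6  30.3  82.2  -0.   67.7 -10.2]
top bed [([0.536, -0.001, -0.004], 0.98)]
top bed_clear [([0.536, 0.038, 0.057], 0.7)]
top bed_lip [([0.539, -0.126, 0.059], 0.81)]
top carton [([0.252, 0.263, 0.001], 0.7), ([0.237, -0.278, -0.0], 0.66), ([0.776, 0.13, 0.001], 0.4)]
top carton_hinge [([0.226, -0.346, 0.05], 0.97), ([0.548, -0.256, 0.051], 0.94), ([0.235, 0.188, 0.047], 0.93)]
top brush [([0.52, 0.338, -0.002], 0.75)]
top barrel_nest [([0.531, 0.088, 0.061], 0.72), ([0.537, 0.035, 0.061], 0.59)]
top scrap_block [([0.556, -0.078, 0.059], 0.59)]
top scrap_ell [([0.565, -0.01, 0.061], 0.47), ([0.514, -0.102, 0.053], 0.28)]
top scrap_tee [([0.511, -0.015, 0.058], 0.48)]
top scrap_wedge [([0.514, -0.1, 0.057], 0.49)]
top bottle [([0.779, 0.128, -0.0], 0.73)]
scene bed [([0.538, -0.006, 0.001], 0.69)]
scene bed_clear [([0.534, 0.038, 0.059], 0.67), ([0.533, -0.008, 0.0], 0.27)]
scene bed_lip [([0.543, -0.131, 0.062], 0.93)]
scene carton [([0.551, -0.188, -0.002], 0.87), ([0.231, -0.278, -0.0], 0.87), ([0.249, 0.257, 0.003], 0.79)]
scene carton_hinge [([0.221, -0.35, 0.047], 0.89), ([0.55, -0.257, 0.046], 0.84), ([0.236, 0.188, 0.048], 0.69)]
scene brush [([0.521, 0.334, -0.001], 0.8)]
scene barrel_nest [([0.532, 0.036, 0.056], 0.74), ([0.533, 0.089, 0.068], 0.66)]
scene scrap_block [([0.535, 0.036, 0.057], 0.66), ([0.562, -0.084, 0.06], 0.45)]
scene scrap_ell [([0.568, -0.013, 0.063], 0.5)]
scene scrap_tee [([0.508, -0.02, 0.06], 0.61)]
scene scrap_wedge [([0.518, -0.098, 0.059], 0.49)]
scene bottle [([0.78, 0.136, 0.001], 0.82)]
```

View pics/top0.png

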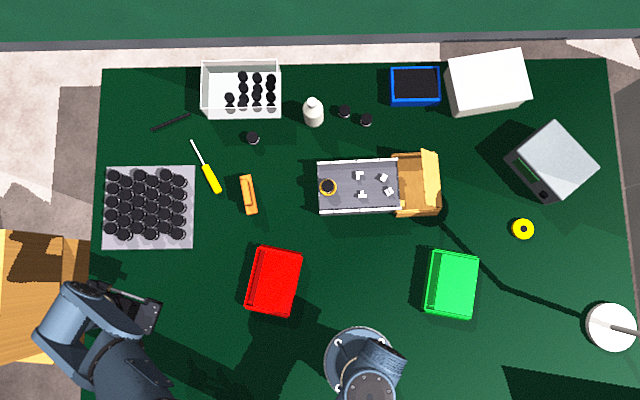

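View pics/scene0.png

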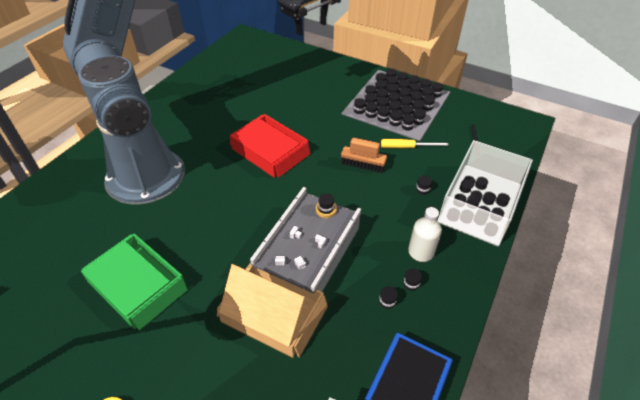

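```bash
python3 - <<'E'
from h import *
d=np.load("top0.npy"); P=cloud("top",d)
i=viewer.camera_info("top"); print(i["fx"],i["cx"],i["cy"],np.round(i["world_to_cam"],3).tolist())
x,y,z=P[...,0],P[...,1],P[...,2]
def rect(m,n):
    q=np.c_[x[m],y[m]].astype(np.float32); print(n,len(q))
    if len(q)>5: print(cv2.minAreaRect(q), np.round([z[m].mean(),z[m].max()],3))
B=(d>0)
near=lambda cx,cy,r:B&(np.hypot(x-cx,y-cy)<r)
rect(near(.52,.337,.1)&(z>.082)&(z<.1),"rib")
rect(near(.52,.337,.1)&(z>.036)&(z<.05),"block")
m=B&(abs(z-.06)<.004)&(abs(x-.536)<.1)&(abs(y)<.135); rect(m,"bedtop")
m=B&(abs(z-.078)<.004)&(abs(x-.536)<.12)&(y>-.12)&(y<.13); rect(m&(x<.5),"railL"); rect(m&(x>.57),"railR")
m=near(.55,-.2,.15)&(y<-.13)&(z>.03); rect(m,"flap")
q=np.c_[x[m],y[m],z[m]]
for k in np.arange(-.36,-.12,.01):
    s=m&(abs(y-k)<.005)
    if s.sum()>5: print(round(k,3),np.round([x[s].min(),x[s].max(),np.median(z[s]),z[s].max()],3))
E
```

```text
437.1022910238191 323.01254872118506 198.81504964719875 [[-0.015, -1.0, -0.017, 0.113], [-0.989, 0.017, -0.149, 0.498], [0.15, 0.014, -0.989, 1.327], [0.0, 0.0, 0.0, 1.0]]
rib 188
((0.5195025205612183, 0.3375724256038666), (0.0791291743516922, 0.022571008652448654), 10.785572052001953) [0.088 0.096]
block 226
((0.5199093222618103, 0.337016224861145), (0.1272396594285965, 0.036298543214797974), 10.39957332611084) [0.043 0.049]
bedtop 2857
((0.5327399969100952, -0.006350994110107422), (0.15424470603466034, 0.24902445077896118), 2.063370943069458) [0.06  0.064]
railL 186
((0.477496862411499, -0.003327697515487671), (0.04421771317720413, 0.22901651263237), 1.9814225435256958) [0.078 0.082]
railR 213
((0.5926955342292786, 0.00047644972801208496), (0.048065777868032455, 0.23971042037010193), 1.317397952079773) [0.078 0.082]
flap 1199
((0.5468275547027588, -0.1944265067577362), (0.19366200268268585, 0.1334722638130188), 1.54331374168396) [0.086 0.145]
-0.26 [0.461 0.615 0.053 0.06 ]
-0.25 [0.453 0.645 0.062 0.076]
-0.24 [0.453 0.644 0.075 0.088]
-0.23 [0.453 0.633 0.088 0.097]
-0.22 [0.453 0.633 0.101 0.112]
-0.21 [0.451 0.638 0.114 0.127]
-0.2 [0.453 0.642 0.127 0.138]
-0.19 [0.453 0.643 0.137 0.145]
-0.18 [0.451 0.643 0.043 0.054]
-0.17 [0.451 0.64  0.044 0.054]
-0.16 [0.451 0.64  0.046 0.053]
-0.15 [0.451 0.64  0.046 0.052]
-0.14 [0.449 0.641 0.045 0.051]
-0.13 [0.448 0.64  0.053 0.08 ]
```

The top view shows the brush at (248,195), the bed at (360,185) with four white offcuts and the nest at (328,186). The scene view shows the half-raised flap at (270,300).

Carton look-alikes in the top view:
- Red bin at (273,282)
- Green bin at (452,284)
- Blue tray at (415,86)
- Tan cardboard carton at (417,183)

The tan one fits: it is cardboard, it has a flap, and it stands at the bed's open end. I'll confirm it in an enlarged crop.

```bash
python3 - <<'E'
from h import *
p=cv2.imread("pics/scene0.png")[170:360,200:400]; cv2.imwrite("pics/crop1.png",cv2.resize(p,None,fx=3,fy=3,interpolation=cv2.INTER_CUBIC))
E
```

```text
(no output)
```

View pics/crop1.png

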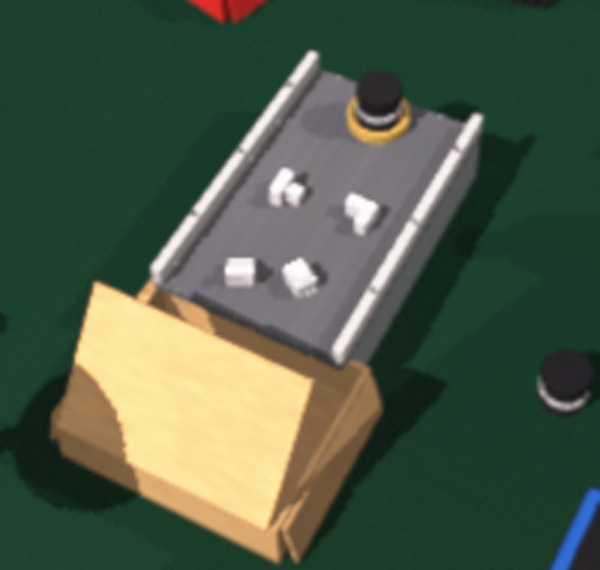

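```bash
python3 -m jog '[[0,-0.56,-0.5725,0,0,0,-21.5],[0,-0.56,-0.5725,0,0,0,-21.5],[0,-0.56,-0.5725,0,0,0,-21.5],[0,-0.56,-0.5725,0,0,0,-21.5],[0,-0.56,-0.5725,0,0,0,-21.5],[0,-0.56,-0.5725,0,0,0,-21.5],[0,-0.56,-0.5725,0,0,0,-21.5],[0,-0.56,-0.5725,0,0,0,-21.5],[0,-0.56,-0.5725,0,0,0,-21.5],[0,-0.56,-0.5725,0,0,0,-21.5],[0,-0.56,-0.5725,0,0,0,-21.5],[0,-0.56,-0.5725,0,0,0,-21.5],[0,-0.56,-0.5725,0,0,0,-21.5],[0,-0.56,-0.5725,0,0,0,-21.5],[0,-0.56,-0.5725,0,0,0,-21.5],[0,-0.56,-0.5725,0,0,0,-21.5]]'
```

```text
time_s: 3.3
position: [0.5452, -0.1329, 0.2335]
tcp_rot: [[-0.999, -0.042, -0.001], [-0.042, 0.999, 0.001], [0.001, 0.001, -1.0]]
force: [0.3, -0.0, 0.1]
opening: 0.006
grasp_force: 0.0
```

The crop confirms it: the tan cardboard carton stands at the bed's open end with its flap half raised, and the four offcuts lie mid-bed. Next I lower the closed fingers in front of the flap and push it back.

```bash
python3 -m jog '[[0,0,0,0.05,0,0,0],[0,0,0,0.103,0,0,0],[0,0,0,0.103,0,0,0],[0,0,-0.03,0.103,0,0,0],[0,0,-0.05,0.103,0,0,0],[0,0,-0.07,0.103,0,0,0],[0,0,-0.09,0.103,0,0,0],[0,0,-0.11,0.103,0,0,0],[0,0,-0.13,0.103,0,0,0],[0,0,-0.145,0.103,0,0,0],[0,0,-0.16,0.103,0,0,0],[0,0,-0.17,0.103,0,0,0],[0,0,-0.17,0.103,0,0,0]]' && python3 - <<'E'
from h import *
p,d=viewer.capture("scene"); cv2.imwrite("pics/scene1.png",p)
E
```

```text
time_s: 4.92
position: [0.5531, -0.3052, 0.1305]
tcp_rot: [[-0.999, -0.04, 0.0], [-0.04, 0.999, -0.001], [-0.0, -0.001, -1.0]]
force: [0.7, 0.6, -0.3]
opening: 0.006
grasp_force: 0.0
```

View pics/scene1.png

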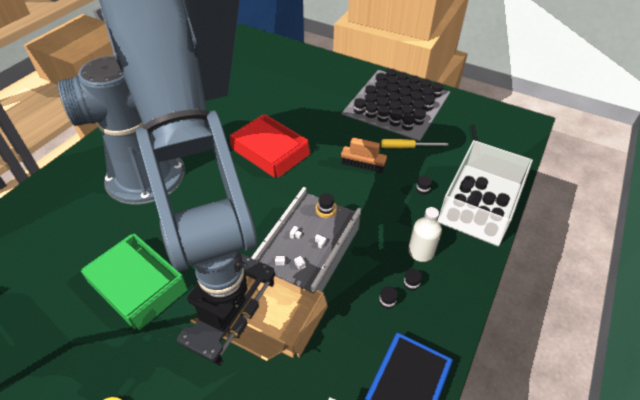

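The flap now leans back away from the bed. I lift the arm and move above the brush.

```bash
python3 -m jog '[[0,0,0.01,-0.06,0,0,0],[0,0,0.02,-0.12,0,0,0],[1,0.008,0.643,-0.12,0,0,-8.2],[1,0.008,0.643,-0.12,0,0,-8.2],[1,0.008,0.643,-0.12,0,0,-8.2],[1,0.008,0.643,-0.12,0,0,-8.2],[1,0.008,0.643,-0.12,0,0,-8.2],[1,0.008,0.643,-0.12,0,0,-8.2],[1,0.008,0.643,-0.12,0,0,-8.2],[1,0.008,0.643,-0.12,0,0,-8.2],[1,0.008,0.643,-0.12,0,0,-8.2],[1,0.008,0.643,-0.12,0,0,-8.2],[1,0.008,0.643,-0.12,0,0,-8.2],[1,0.008,0.643,-0.12,0,0,-8.2],[1,0.008,0.643,-0.12,0,0,-8.2]]' && python3 - <<'E'
from h import *
p,d=viewer.capture("top"); cv2.imwrite("pics/top1.png",p); P=cloud("top",d); x,y,z=np.moveaxis(P,-1,0)
m=(d>0)&(y<-.13)&(y>-.4)&(abs(x-.55)<.1)&(z>.03)
for k in np.arange(-.36,-.13,.02):
    s=m&(abs(y-k)<.005)
    if s.sum()>5: print(round(k,3),np.round([x[s].min(),x[s].max(),np.median(z[s]),z[s].max()],3))
# bed outer rail edges
for k in np.arange(-.1,.11,.04):
    s=(d>0)&(abs(y-k)<.006)&(abs(x-.535)<.1)&(z>.072)&(z<.084)
    print(round(k,3),np.round(np.sort(x[s]),3))
w,dw=viewer.capture("wrist"); cv2.imwrite("pics/w1.png",w); P=cloud("wrist",dw); x,y,z=np.moveaxis(P,-1,0)
for lo,hi in ((.082,.094),(.038,.049)):
    m=(dw>0)&(z>lo)&(z<hi)&(np.hypot(x-.52,y-.337)<.1); q=np.c_[x[m],y[m]].astype(np.float32); print(len(q), cv2.minAreaRect(q) if len(q)>5 else 0)
st()
E
```

```text
time_s: 6.85
position: [0.519, 0.3365, 0.2505]
tcp_rot: [[-0.983, -0.181, -0.0], [-0.181, 0.983, -0.001], [0.001, -0.001, -1.0]]
force: [-1.0, 0.2, 0.3]
opening: 1.003
grasp_force: 0.0
-0.32 [0.469 0.637 0.125 0.138]
-0.3 [0.469 0.637 0.101 0.114]
-0.28 [0.468 0.635 0.077 0.091]
-0.26 [0.461 0.635 0.052 0.065]
-0.24 [0.453 0.645 0.044 0.052]
-0.22 [0.452 0.642 0.045 0.05 ]
-0.2 [0.451 0.643 0.044 0.053]
-0.18 [0.45  0.643 0.045 0.054]
-0.16 [0.451 0.64  0.045 0.053]
-0.14 [0.451 0.64  0.046 0.053]
-0.1 [0.459 0.459 0.459 0.46  0.462 0.463 0.463 0.463 0.465 0.465 0.465 0.465
 0.509 0.509 0.511 0.511 0.514 0.514 0.515 0.516 0.517 0.518 0.52  0.52
 0.521 0.521 0.523 0.524 0.524 0.524 0.526 0.527 0.527 0.611 0.612 0.614
 0.614 0.614 0.616 0.617 0.617 0.618]
-0.06 [0.459 0.46  0.46  0.46  0.463 0.463 0.463 0.463 0.466 0.611 0.612 0.612
 0.614 0.615 0.615 0.616 0.617 0.618 0.618]
-0.02 [0.457 0.457 0.457 0.457 0.46  0.461 0.461 0.461 0.463 0.464 0.464 0.498
 0.5   0.5   0.5   0.501 0.503 0.503 0.503 0.504 0.506 0.506 0.507 0.507
 0.51  0.51  0.513 0.516 0.519 0.571 0.572 0.575 0.578 0.579 
[... 222 characters left out ...]
456 0.456 0.456 0.456 0.459 0.459 0.46  0.53  0.537 0.605 0.607
 0.607 0.608 0.608 0.61  0.61  0.611 0.613 0.614]
0.1 [0.453 0.453 0.454 0.456 0.456 0.456 0.457 0.459 0.46  0.46  0.46  0.509
 0.512 0.512 0.517 0.605 0.605 0.606 0.606 0.608 0.608 0.609 0.609 0.61
 0.61  0.611 0.611]
1652 ((0.5189977884292603, 0.33619657158851624), (0.07908555865287781, 0.02203698828816414), 11.199995040893555)
1640 ((0.5195786356925964, 0.33572623133659363), (0.12587112188339233, 0.035174958407878876), 11.02436351776123)
6.95 [0.5193 0.3364 0.2507] [[-0.984, -0.18, -0.0], [-0.18, 0.984, -0.0], [0.0, -0.0, -1.0]] [-0.66642414  0.68276833 -0.50223018] 0.9990861749238633 0.0 [ 22.6  28.7  81.9  -0.   69.4 -77.8]
```

The flap sits at about 2.26 rad and the rails give a bed yaw of about 1.9°. The wrist view confirms the brush at (0.519, 0.336), so I descend, grip and lift.

```bash
python3 -m jog '[[1,0,0,0.06,0,0,0],[1,0,0,0.12,0,0,0],[1,0,0,0.16,0,0,0],[1,0,0,0.18,0,0,0],[1,0,0,0.19,0,0,-0.6],[1,0,0,0.19,0,0,-0.6],[0,0,0,0.19,0,0,-0.6],[0,0,0,0.19,0,0,-0.6],[0,0,0,0.19,0,0,-0.6],[0,0,0,0.19,0,0,-0.6],[0,0,0,0.19,0,0,-0.6],[0,0,0,0.19,0,0,-0.6],[0,0,0,0.17,0,0,-0.6],[0,0,0,0.12,0,0,-0.6],[0,0,0,0.06,0,0,-0.6],[0,0,0,0.03,0,0,-0.6],[0,0,0,0.03,0,0,-0.6]]' && python3 - <<'E'
from h import *
st()
print(tip("top","brush"))
w,dw=viewer.capture("wrist"); cv2.imwrite("pics/w2.png",w); 
p,d=viewer.capture("top");print(tip("top","brush"))
P=cloud("top",d); x,y,z=np.moveaxis(P,-1,0)
p,d=viewer.capture("scene");cv2.imwrite("pics/scene2.png",p[60:260,240:480]);print(tip("scene","brush"))
E
```

```text
time_s: 9.07
position: [0.5204, 0.3385, 0.2232]
tcp_rot: [[-0.981, -0.193, 0.006], [-0.193, 0.981, 0.002], [-0.006, 0.001, -1.0]]
force: [0.2, -0.3, -1.3]
opening: 0.249
grasp_force: 30.0
9.075 [0.5204 0.3385 0.2232] [[-0.981, -0.193, 0.006], [-0.193, 0.981, 0.002], [-0.006, 0.001, -1.0]] [ 0.22444576 -0.34153059 -1.34208801] 0.2492017689679136 29.99757170677185 [ 22.7  30.4  83.6   0.   65.6 -78.4]
[]
[]
[([0.52, 0.336, 0.126], 0.81), ([0.618, 0.484, 0.006], 0.19)]
```

```bash
python3 - <<'E'
from h import *
s=st()
p,d=viewer.capture("scene"); P=cloud("scene",d); x,y,z=np.moveaxis(P,-1,0)
m=models.outline_of("scene","brush"); print([(round(float(a["p"]),2),int(a["mask"].sum())) for a in m])
k=m[0]["mask"]&(d>0); print(np.round(np.percentile(z[k],[0,2,5,25,50,75,95,98,100]),3),np.round(np.percentile(x[k],[2,98]),3),np.round(np.percentile(y[k],[2,98]),3))
q=p.copy(); q[m[0]["mask"]]=q[m[0]["mask"]]//2+np.array([0,0,127],np.uint8)
cv2.imwrite("pics/scene3.png",cv2.resize(np.hstack([p[40:220,280:440],q[40:220,280:440]]),None,fx=2.4,fy=2.4))
E
```

```text
9.375 [0.5179 0.3374 0.2183] [[-0.981, -0.193, -0.004], [-0.193, 0.981, -0.002], [0.004, -0.001, -1.0]] [ 0.59126086 -0.35464261 -1.65947782] 0.24567841882859864 29.997501969337463 [ 22.7  30.7  83.8  -0.   65.7 -78.4]
[(0.87, 1210)]
[-0.002  0.001  0.129  0.147  0.17   0.186  0.214  0.216  0.277] [0.461 0.58 ] [0.311 0.466]
```

View pics/scene3.png

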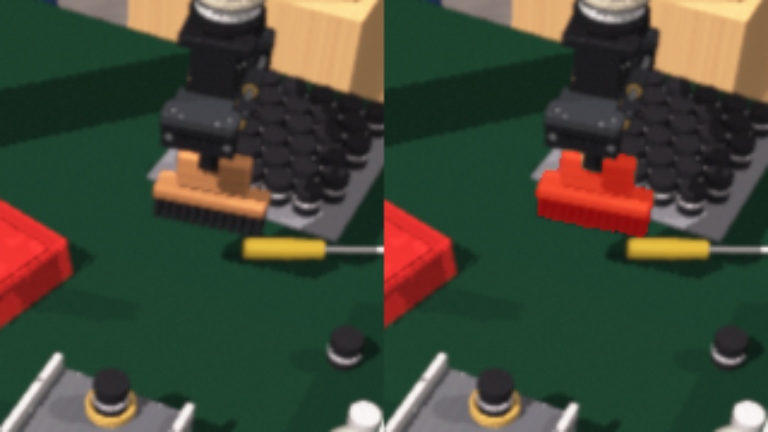

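```bash
python3 - <<'E'
from h import *
d0=np.load("scene0.npy"); P=cloud("scene",d0); z=P[...,2]; k=(np.hypot(P[...,0]-.52,P[...,1]-.337)<.07)&(d0>0)
print("before",np.round(np.percentile(z[k],[50,90,95,98,99.5]),3))
for c in ("scene","wrist"):
    s=bot.read_state(); p,d=viewer.capture(c); P=cloud(c,d)
    L=(P-s["position"])@s["tcp_rot"]   # tool frame
    for lo,hi in ((-.04,.02),(.02,.06),(.06,.12)):
        k=(abs(L[...,0])<.07)&(abs(L[...,1])<.03)&(L[...,2]>lo)&(L[...,2]<hi)&(d>0)
        for a,b in ((-.07,-.03),(-.03,-.012),(-.012,.012),(.012,.03),(.03,.07)):
            j=k&(L[...,0]>a)&(L[...,0]<b)
            if j.sum()>8: print(c,lo,hi,"x",a,b,j.sum(),"z",np.round(np.percentile(L[...,2][j],[1,10,50,90,99]),3),"y",np.round(np.percentile(L[...,1][j],[2,98]),3))
    if c=="wrist": cv2.imwrite("pics/w3.png",p)
E
```

```text
before [0.025 0.084 0.089 0.09  0.092]
scene -0.04 0.02 x -0.07 -0.03 46 z [0.    0.002 0.007 0.018 0.019] y [-0.013  0.006]
scene -0.04 0.02 x -0.03 -0.012 67 z [-0.     0.001  0.007  0.017  0.02 ] y [-0.014  0.009]
scene -0.04 0.02 x -0.012 0.012 69 z [-0.01  -0.007  0.003  0.015  0.02 ] y [-0.022 -0.009]
scene -0.04 0.02 x 0.012 0.03 44 z [-0.004  0.002  0.008  0.017  0.018] y [-0.02  -0.003]
scene -0.04 0.02 x 0.03 0.07 20 z [0.001 0.002 0.009 0.016 0.019] y [-0.013 -0.002]
scene 0.02 0.06 x -0.07 -0.03 171 z [0.024 0.032 0.047 0.055 0.059] y [-0.019  0.015]
scene 0.02 0.06 x -0.03 -0.012 90 z [0.021 0.024 0.041 0.054 0.059] y [-0.02  -0.007]
scene 0.02 0.06 x -0.012 0.012 127 z [0.02  0.025 0.042 0.056 0.059] y [-0.019 -0.006]
scene 0.02 0.06 x 0.012 0.03 96 z [0.02  0.024 0.041 0.054 0.059] y [-0.019 -0.006]
scene 0.02 0.06 x 0.03 0.07 134 z [0.021 0.032 0.048 0.056 0.06 ] y [-0.02   0.014]
scene 0.06 0.12 x -0.07 -0.03 107 z [0.061 0.065 0.076 0.089 0.091] y [-0.016  0.01 ]
scene 0.06 0.12 x -0.03 -0.012 54 z [0.061 0.065 0.078 0.087 0.092] y [-0.018 -0.003]
scene 0.06 0.12 x 
[... 318 characters left out ...]
1 ]
wrist -0.04 0.02 x -0.03 -0.012 618 z [0.    0.001 0.002 0.003 0.006] y [-0.011  0.009]
wrist -0.04 0.02 x -0.012 0.012 3257 z [-0.04  -0.039 -0.008  0.003  0.009] y [-0.02   0.019]
wrist -0.04 0.02 x 0.012 0.03 1432 z [0.001 0.001 0.002 0.004 0.006] y [-0.011  0.01 ]
wrist -0.04 0.02 x 0.03 0.07 781 z [0.001 0.002 0.004 0.014 0.019] y [-0.011  0.009]
wrist 0.02 0.06 x -0.07 -0.03 186 z [0.045 0.046 0.047 0.048 0.05 ] y [-0.018  0.016]
wrist 0.02 0.06 x -0.012 0.012 288 z [0.046 0.046 0.047 0.049 0.05 ] y [-0.018  0.017]
wrist 0.02 0.06 x 0.012 0.03 385 z [0.046 0.046 0.047 0.05  0.051] y [-0.019  0.017]
wrist 0.02 0.06 x 0.03 0.07 2686 z [0.022 0.046 0.047 0.049 0.057] y [-0.018  0.016]
```

View pics/w3.png

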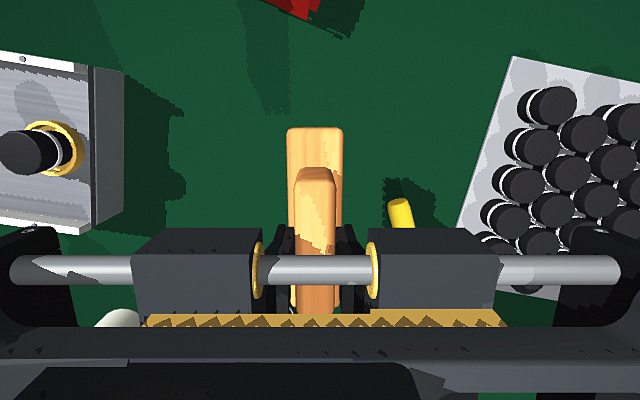

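The wrist view shows the brush level in the fingers, but only the top 9 mm or so of the rib is held (rib top at tool z ≈ 2 mm, underside ≈ 91 mm). I'll set it down at its own spot and regrip deeper, checking the depth before closing.

```bash
python3 -m jog '[[0,0,0,0.06,0,0,0],[0,0,0,0.1,0,0,0],[0,0,0,0.12,0,0,0],[0,0,0,0.126,0,0,0],[0,0,0,0.127,0,0,0],[0,0,0,0.127,0,0,0],[0.7,0,0,0.127,0,0,0],[0.7,0,0,0.127,0,0,0],[0.7,0,0,0.127,0,0,0],[0.7,0,0,0.127,0,0,0]]' && python3 - <<'E'
from h import *
s=st(); p,d=viewer.capture("wrist"); P=cloud("wrist",d); x,y,z=np.moveaxis(P,-1,0)
for lo,hi in ((.082,.094),(.038,.049)):
    m=(d>0)&(z>lo)&(z<hi)&(np.hypot(x-.52,y-.337)<.08); q=np.c_[x[m],y[m]].astype(np.float32); print(len(q), cv2.minAreaRect(q) if len(q)>5 else 0, np.median(z[m]))
E
```

```text
time_s: 10.82
position: [0.5191, 0.3379, 0.0938]
tcp_rot: [[-0.981, -0.193, 0.0], [-0.193, 0.981, 0.0], [-0.0, 0.0, -1.0]]
force: [-0.8, -0.6, 0.7]
opening: 0.613
grasp_force: 0.0
10.825 [0.5191 0.3379 0.0938] [[-0.981, -0.193, 0.0], [-0.193, 0.981, 0.0], [-0.0, 0.0, -1.0]] [-0.77188544 -0.55201434  0.66069083] 0.6126939270151853 0.0 [ 22.7  40.   89.2  -0.   50.7 -78.4]
4622 ((0.5211813449859619, 0.3358040153980255), (0.06852874904870987, 0.06871947646141052), 59.781837463378906) 0.08888492593726843
3572 ((0.5229377746582031, 0.3381587266921997), (0.12500955164432526, 0.03613004460930824), 11.112940788269043) 0.04389192052508248
```

```bash
python3 -m jog '[[0.7,0,0,0.02,0,0,0],[0.7,0,0,0.033,0,0,0],[0.7,0,0,0.033,0,0,0],[0.7,0,0,0.033,0,0,0]]'
```

```text
time_s: 11.38
position: [0.5193, 0.338, 0.0607]
tcp_rot: [[-0.981, -0.193, 0.0], [-0.193, 0.981, 0.0], [-0.0, 0.0, -1.0]]
force: [0.4, -0.5, -0.4]
opening: 0.703
grasp_force: 0.0
```

```bash
python3 -m jog '[[0,0,0,0,0,0,0],[0,0,0,0,0,0,0],[0,0,0,0,0,0,0],[0,0,0,0,0,0,0],[0,0,0,0,0,0,0],[0,0,0,0,0,0,0],[0,0,0,0,0,0,0]]' ; python3 -m jog '[[0,0,0,-0.005,0,0,0],[0,0,0,-0.015,0,0,0],[0,0,0,-0.025,0,0,0],[0,0,0,-0.04,0,0,0],[0,0,0,-0.04,0,0,0]]'; cat >> h.py <<'E'
def held():
    s=st(); p,d=viewer.capture("wrist"); P=cloud("wrist",d); L=(P-s["position"])@s["tcp_rot"]
    for a,b in ((-.062,-.03),(.03,.06)):
        k=(d>0)&(L[...,0]>a)&(L[...,0]<b)&(abs(L[...,1])<.009)&(L[...,2]>-.06)&(L[...,2]<.05)
        print("rib top tool z",a,k.sum(),np.round(np.median(L[...,2][k]),4), np.round(np.percentile(L[...,0][k],[1,99]),3))
        k=(d>0)&(L[...,0]>a)&(L[...,0]<b)&(abs(L[...,1])<.018)&(abs(L[...,1])>.013)&(L[...,2]>-.03)&(L[...,2]<.07)
        print("block",k.sum(),np.round(np.median(L[...,2][k]),4))
E
python3 -c "from h import *; held()"
```

```text
time_s: 12.25
position: [0.519, 0.3379, 0.0606]
tcp_rot: [[-0.981, -0.193, 0.0], [-0.193, 0.981, 0.0], [-0.0, 0.0, -1.0]]
force: [0.6, -0.5, 0.7]
opening: 0.251
grasp_force: 30.0
time_s: 12.88
position: [0.5202, 0.3384, 0.1026]
tcp_rot: [[-0.981, -0.193, 0.004], [-0.193, 0.981, 0.002], [-0.004, 0.001, -1.0]]
force: [-0.1, -0.1, -1.9]
opening: 0.248
grasp_force: 30.0
12.875 [0.5202 0.3384 0.1026] [[-0.981, -0.193, 0.004], [-0.193, 0.981, 0.002], [-0.004, 0.001, -1.0]] [-0.09447128 -0.05471353 -1.90111417] 0.24756393971032883 29.982832365785725 [ 22.7  39.3  88.9  -0.   51.5 -78.4]
  return _methods._mean(a, axis=axis, dtype=dtype,
  ret = ret.dtype.type(ret / rcount)
Traceback (most recent call last):
  File "h.py", line 15, in held
    print("rib top tool z",a,k.sum(),np.round(np.median(L[...,2][k]),4), np.round(np.percentile(L[...,0][k],[1,99]),3))
                                                                                  ~~~~~~~~~~~~~^^^^^^^^^^^^^^^^^^^^
IndexError: index -1 is out of bounds for axis 0 with size 0
```

```bash
sed -i '/^def held/,$d' h.py; cat >> h.py <<'E'
def held():
    s=st(); p,d=viewer.capture("wrist"); P=cloud("wrist",d); L=(P-s["position"])@s["tcp_rot"]
    for n,k in (("rib",abs(L[...,1])<.009),("blk",(abs(L[...,1])<.017)&(abs(L[...,1])>.013))):
      for a in np.arange(-.065,.065,.015):
        j=k&(d>0)&(L[...,0]>a)&(L[...,0]<a+.015)&(L[...,2]>-.05)&(L[...,2]<.07)
        if j.sum()>20: print(n,round(a,3),j.sum(),np.round(np.percentile(L[...,2][j],[10,50,90]),4))
E
python3 -c "from h import *; held()"
```

```text
12.925 [0.5196 0.3381 0.1017] [[-0.981, -0.193, 0.002], [-0.193, 0.981, 0.001], [-0.002, 0.0, -1.0]] [ 0.3218133   0.43288789 -0.74549407] 0.2499950834333472 29.982856346759945 [ 22.7  39.4  89.   -0.   51.5 -78.4]
rib -0.02 862 [-0.0288 -0.0279 -0.027 ]
rib -0.005 311 [-0.0288 -0.0281 -0.0273]
rib 0.01 1183 [-0.0289 -0.028  -0.027 ]
rib 0.025 2260 [-0.0284 -0.025   0.0165]
rib 0.04 986 [0.0158 0.0167 0.0176]
rib 0.055 342 [0.0166 0.0182 0.0227]
blk -0.05 57 [0.0165 0.0172 0.018 ]
blk -0.02 116 [-0.0389 -0.0378 -0.0372]
blk -0.005 585 [-0.0474 -0.0384 -0.0367]
blk 0.01 703 [-0.0196 -0.0008  0.0179]
blk 0.025 377 [0.0163 0.0172 0.0185]
blk 0.04 408 [0.0163 0.0172 0.0185]
blk 0.055 111 [0.0166 0.0181 0.0203]
```

The grip is deep now: block top at tool z ≈ 17 mm, so the underside is at about 61 mm. I lift gently and carry the brush above bed_clear.

```bash
python3 -m jog '[[0,0,0,-0.01,0,0,0],[0,0,0,-0.03,0,0,0],[0,0,0,-0.06,0,0,0],[0,0,0,-0.09,0,0,0],[0,0,0,-0.12,0,0,0],[0,0,0,-0.14,0,0,0],[0,0.002,-0.015,-0.14,0,0,1],[0,0.006,-0.045,-0.14,0,0,2],[0,0.012,-0.085,-0.14,0,0,3],[0,0.018,-0.125,-0.14,0,0,4.5],[0,0.024,-0.165,-0.14,0,0,6],[0,0.030,-0.205,-0.14,0,0,7.5],[0,0.036,-0.245,-0.14,0,0,9.2],[0,0.04,-0.275,-0.14,0,0,9.2],[0,0.043,-0.292,-0.14,0,0,9.2],[0,0.043,-0.297,-0.14,0,0,9.2],[0,0.043,-0.297,-0.14,0,0,9.2],[0,0.043,-0.297,-0.14,0,0,9.2]]'
python3 - <<'E'
from h import *
held()
p,d=viewer.capture("top"); cv2.imwrite("pics/top2.png",p)
P=cloud("top",d); x,y,z=np.moveaxis(P,-1,0); m=(d>0)&(abs(x-.535)<.1)&(abs(y-.03)<.06)&(z>.19)&(z<.25);print(np.round(np.percentile(x[m],[1,99]),3))
E
```

```text
time_s: 15.22
position: [0.5339, 0.0391, 0.2405]
tcp_rot: [[-0.999, -0.035, -0.0], [-0.035, 0.999, 0.0], [0.0, 0.0, -1.0]]
force: [-0.4, -0.0, -2.2]
opening: 0.251
grasp_force: 30.0
15.225 [0.5339 0.0391 0.2405] [[-0.999, -0.035, -0.0], [-0.035, 0.999, 0.0], [0.0, 0.0, -1.0]] [-0.39953102 -0.03883974 -2.17997229] 0.25087451891040924 29.982959433691576 [ -7.8  22.8  94.5   0.   62.7 -99.8]
rib -0.02 926 [-0.0295 -0.0288 -0.0278]
rib -0.005 248 [-0.0295 -0.0288 -0.0278]
rib 0.01 1258 [-0.0295 -0.0287 -0.0277]
rib 0.025 2231 [-0.029  -0.0249  0.0159]
rib 0.04 982 [0.0153 0.0161 0.0168]
rib 0.055 301 [0.0162 0.0175 0.0226]
blk -0.05 59 [0.0158 0.0165 0.0171]
blk -0.02 139 [-0.0401 -0.0386 -0.0377]
blk -0.005 817 [-0.0465 -0.0384  0.0016]
blk 0.01 471 [-0.0179  0.0157  0.0175]
blk 0.025 373 [0.0156 0.0165 0.0177]
blk 0.04 413 [0.0155 0.0166 0.0177]
blk 0.055 93 [0.0166 0.0178 0.0207]
[0.523 0.525]
```

```bash
python3 -m jog '[[0,0,0,0.03,0,0,0],[0,0,0,0.07,0,0,0],[0,0,0,0.1,0,0,0],[0,0,0,0.113,0,0,0],[0,0,0,0.117,0,0,0],[0,0,0,0.118,0,0,0],[0,0,0,0.118,0,0,0]]'; python3 - <<'E'
from h import *
st(); p,d=viewer.capture("scene"); cv2.imwrite("pics/s4.png",cv2.resize(p[150:340,210:400],None,fx=3,fy=3))
for t in ["bed","bed_lip","scrap_block","scrap_ell","scrap_tee","scrap_wedge","brush"]: print(t,tip("scene",t))
E
```

```text
time_s: 16.2
position: [0.5348, 0.0381, 0.1236]
tcp_rot: [[-0.999, -0.034, 0.002], [-0.034, 0.999, -0.0], [-0.002, -0.0, -1.0]]
force: [0.5, -0.1, -1.3]
opening: 0.248
grasp_force: 30.0
16.2 [0.5348 0.0381 0.1236] [[-0.999, -0.034, 0.002], [-0.034, 0.999, -0.0], [-0.002, -0.0, -1.0]] [ 0.45902586 -0.08696726 -1.28239329] 0.2475994413851258 29.98284689791035 [ -7.9  32.6 100.6  -0.   46.6 -99.8]
bed [([0.535, -0.007, 0.0], 0.74)]
bed_lip [([0.542, -0.129, 0.062], 0.84)]
scrap_block [([0.563, -0.084, 0.06], 0.39)]
scrap_ell [([0.566, -0.011, 0.062], 0.39)]
scrap_tee [([0.508, -0.02, 0.06], 0.5)]
scrap_wedge [([0.519, -0.095, 0.057], 0.38)]
brush [([0.539, 0.035, 0.061], 0.68)]
```

View pics/s4.png

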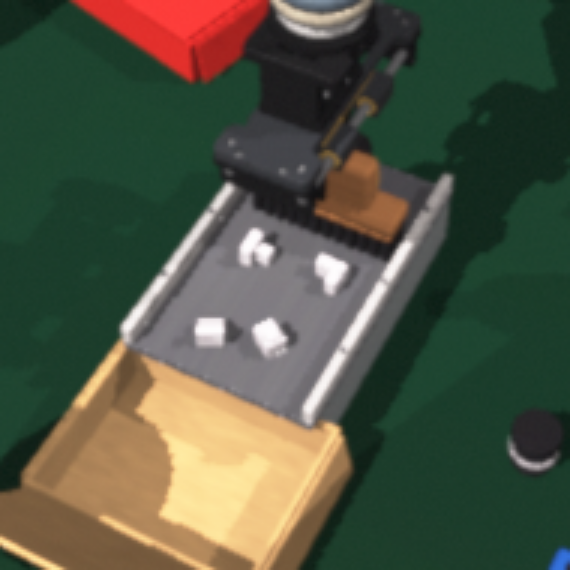

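The scene view shows the brush between the rails in front of the nest, all four offcuts ahead of it, and the flap lying back. Now I sweep.

```bash
python3 -m jog '[[0,0,0,0.0015,0,0,0],[0,0,-0.008,0.0015,0,0,0],[0,0,-0.02,0.0015,0,0,0],[0,0,-0.032,0.0015,0,0,0],[0,0,-0.044,0.0015,0,0,0],[0,0,-0.056,0.0015,0,0,0],[0,0,-0.068,0.0015,0,0,0],[0,0,-0.08,0.0015,0,0,0],[0,0,-0.09,0.0015,0,0,0],[0,0,-0.1,0.0015,0,0,0],[0,0,-0.11,0.0015,0,0,0],[0,0,-0.11,0.0015,0,0,0]]'; python3 - <<'E'
from h import *
st(); p,d=viewer.capture("scene"); cv2.imwrite("pics/s5.png",cv2.resize(p[150:340,210:400],None,fx=3,fy=3))
for t in ["scrap_block","scrap_ell","scrap_tee","scrap_wedge","brush"]: print(t,tip("scene",t))
E
```

```text
time_s: 18.1
position: [0.538, -0.0727, 0.1211]
tcp_rot: [[-0.999, -0.033, 0.001], [-0.033, 0.999, -0.0], [-0.0, -0.0, -1.0]]
force: [0.3, 0.2, -1.2]
opening: 0.25
grasp_force: 30.0
18.1 [ 0.538  -0.0727  0.1211] [[-0.999, -0.033, 0.001], [-0.033, 0.999, -0.0], [-0.0, -0.0, -1.0]] [ 0.26072969  0.18918816 -1.23768179] 0.2500659107952344 29.982908784295432 [ -19.5   33.2   99.7   -0.    47.  -111.3]
scrap_block [([0.561, -0.108, 0.06], 0.53)]
scrap_ell [([0.542, -0.072, 0.058], 0.74), ([0.572, -0.1, 0.06], 0.59), ([0.536, -0.006, 0.002], 0.59)]
scrap_tee [([0.509, -0.103, 0.06], 0.56), ([0.56, -0.106, 0.058], 0.26)]
scrap_wedge [([0.524, -0.118, 0.061], 0.64)]
brush [([0.543, -0.075, 0.059], 0.71)]
```

View pics/s5.png

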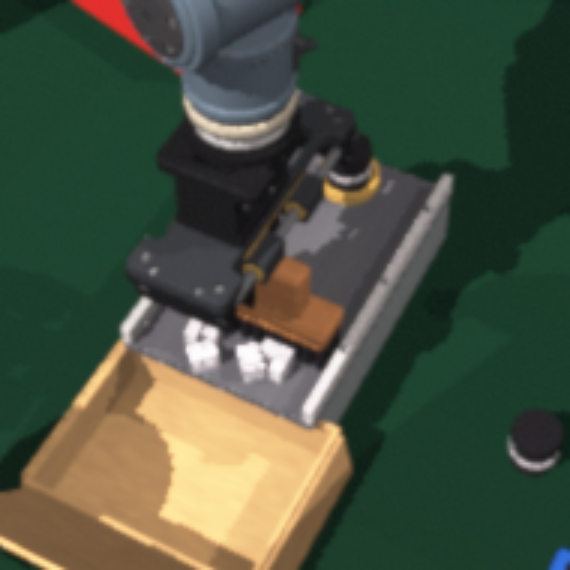

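All four offcuts are bunched in front of the brush just before the lip, so I continue over the edge and then lift.

```bash
python3 -m jog '[[0,0,-0.008,0,0,0,0],[0,0,-0.018,0,0,0,0],[0,0,-0.028,0,0,0,0],[0,0,-0.038,0,0,0,0],[0,0,-0.048,0,0,0,0],[0,0,-0.058,0,0,0,0],[0,0,-0.068,0,0,0,0],[0,0,-0.078,0,0,0,0],[0,0,-0.08,0,0,0,0],[0,0,-0.08,0,0,0,0],[0,0,-0.08,-0.02,0,0,0],[0,0,-0.08,-0.06,0,0,0],[0,0,-0.07,-0.1,0,0,0],[0,0,-0.05,-0.13,0,0,0],[0,0,0,-0.13,0,0,0],[0,0,0.05,-0.13,0,0,0],[0,0,0.1,-0.13,0,0,0],[0,0,0.12,-0.13,0,0,0],[0,0,0.12,-0.13,0,0,0]]'; python3 - <<'E'
from h import *
held(); p,d=viewer.capture("scene"); cv2.imwrite("pics/s6.png",cv2.resize(p[150:360,210:400],None,fx=2.8,fy=2.8))
for t in ["scrap_block","scrap_ell","scrap_tee","scrap_wedge"]: print(t,tip("scene",t))
E
```

```text
time_s: 20.78
position: [0.533, 0.0499, 0.251]
tcp_rot: [[-0.999, -0.037, -0.001], [-0.037, 0.999, 0.0], [0.001, 0.0, -1.0]]
force: [0.4, -0.1, -0.9]
opening: 0.251
grasp_force: 30.0
20.775 [0.533  0.0499 0.251 ] [[-0.999, -0.037, -0.001], [-0.037, 0.999, 0.0], [0.001, 0.0, -1.0]] [ 0.41246243 -0.10284014 -0.94106273] 0.2511981512150849 29.98311703442596 [ -6.6  22.1  93.8  -0.   64.2 -98.7]
rib -0.02 970 [-0.0297 -0.0287 -0.0274]
rib -0.005 258 [-0.0345 -0.029  -0.028 ]
rib 0.01 1262 [-0.0295 -0.0287 -0.0274]
rib 0.025 2177 [-0.029  -0.0239  0.016 ]
rib 0.04 984 [0.0153 0.0161 0.0169]
rib 0.055 263 [0.0163 0.0178 0.0387]
blk -0.02 150 [-0.0394 -0.0384 -0.0306]
blk -0.005 563 [-0.0451 -0.0382 -0.0017]
blk 0.01 395 [-0.023   0.0026  0.0177]
blk 0.025 331 [0.0154 0.0165 0.0182]
blk 0.04 355 [0.0156 0.0166 0.0181]
blk 0.055 76 [0.0164 0.0177 0.0226]
scrap_block [([0.552, -0.142, 0.016], 0.63)]
scrap_ell [([0.569, -0.142, 0.018], 0.6)]
scrap_tee [([0.502, -0.138, 0.014], 0.42)]
scrap_wedge [([0.52, -0.156, 0.019], 0.4)]
```

View pics/s6.png

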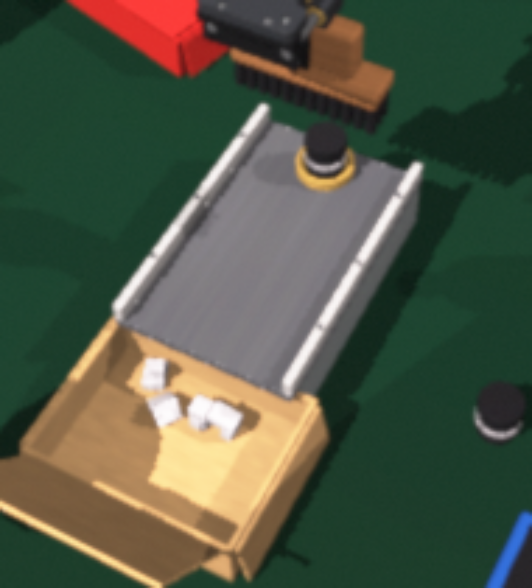

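All four offcuts lie in the carton (crop pixels around (150,375) to (225,420)), the bed is clear and the nest barrel stands. I carry the brush back to its spot.

```bash
python3 -m jog '[[0,0,0.02,0,0,0,0],[0,0,0.06,0,0,0,-1],[0,0.001,0.1,0,0,0,-2],[0,0.001,0.14,0,0,0,-4],[0,0.001,0.18,0,0,0,-6],[0,0.002,0.22,0,0,0,-7.5],[0,0.002,0.26,0,0,0,-8.5],[0,0.002,0.28,0,0,0,-8.9],[0,0.002,0.287,0,0,0,-8.9],[0,0.002,0.287,0.02,0,0,-8.9],[0,0.002,0.287,0.06,0,0,-8.9],[0,0.002,0.287,0.1,0,0,-8.9],[0,0.002,0.287,0.14,0,0,-8.9],[0,0.002,0.287,0.17,0,0,-8.9],[0,0.002,0.287,0.182,0,0,-8.9],[0,0.002,0.287,0.187,0,0,-8.9],[0,0.002,0.287,0.189,0,0,-8.9],[0,0.002,0.287,0.189,0,0,-8.9],[0,0.002,0.287,0.189,0,0,-8.9]]'
```

```text
time_s: 23.45
position: [0.5226, 0.3352, 0.063]
tcp_rot: [[-0.982, -0.188, 0.002], [-0.188, 0.982, 0.001], [-0.002, 0.0, -1.0]]
force: [-0.3, -0.1, -0.8]
opening: 0.245
grasp_force: 30.0
```

```bash
python3 -m jog '[[0,0,0,0.001,0,0,0],[0,0,0,0.0015,0,0,0],[0,0,0,0.0015,0,0,0],[0.35,0,0,0.0015,0,0,0],[0.7,0,0,0.0015,0,0,0],[0.7,0,0,0.0015,0,0,0],[0.7,0,0,0.0015,0,0,0],[0.7,0,0,0.0015,0,0,0],[0.7,0,0,-0.02,0,0,0],[0.7,0,0,-0.06,0,0,0],[0.7,0,0,-0.11,0,0,0],[0.7,0,0,-0.16,0,0,0],[0.7,0,0,-0.18,0,0,0],[0.7,0,0,-0.18,0,0,0]]'; python3 - <<'E'
from h import *
st(); p,d=viewer.capture("scene"); cv2.imwrite("pics/s7.png",p)
p,d=viewer.capture("wrist"); P=cloud("wrist",d); x,y,z=np.moveaxis(P,-1,0)
for lo,hi in ((.08,.096),(.036,.05)):
    m=(d>0)&(z>lo)&(z<hi)&(np.hypot(x-.52,y-.337)<.08); print(m.sum(), cv2.minAreaRect(np.c_[x[m],y[m]].astype(np.float32)), np.percentile(z[m],[5,50,95]))
E
```

```text
time_s: 25.2
position: [0.5231, 0.3354, 0.2442]
tcp_rot: [[-0.982, -0.188, 0.004], [-0.188, 0.982, 0.002], [-0.005, 0.001, -1.0]]
force: [-0.3, 0.3, -0.8]
opening: 0.701
grasp_force: 0.0
25.2 [0.5231 0.3354 0.2442] [[-0.982, -0.188, 0.004], [-0.188, 0.982, 0.002], [-0.005, 0.001, -1.0]] [-0.339881    0.28955321 -0.76603988] 0.7005301312700616 0.0 [ 22.4  29.2  82.2   0.   68.4 -78.4]
1686 ((0.5247595906257629, 0.33405014872550964), (0.07830891758203506, 0.021473221480846405), 11.274413108825684) [0.08455522 0.08773986 0.08914946]
1735 ((0.5257502794265747, 0.33468446135520935), (0.12651588022708893, 0.03607892245054245), 10.767709732055664) [0.03989007 0.04287516 0.04433929]
```

View pics/s7.png

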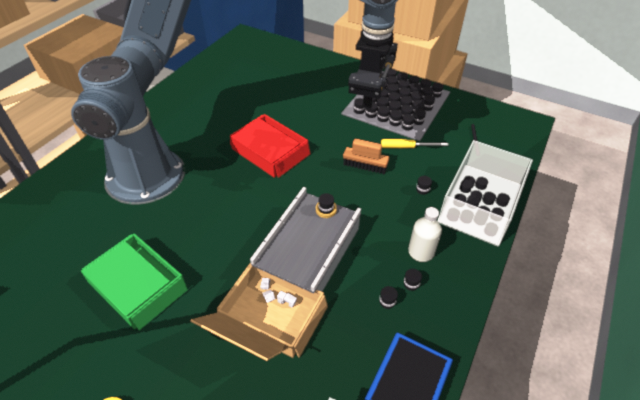

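The brush stands on its bristles at (366,155) and is released. The carton holds the four offcuts at (278,293), the flap lies open at (240,335), the nest barrel at (326,205) is in place, and the rest looks undisturbed. Handing in.

```bash
python3 -c "from rig import workorder; print(workorder.hand_in())"
```

```text
the job is handed in; nothing more can be done
None
```

The job is handed in at about 25 s of the 64 s limit: the flap is open at about 2.26 rad, all four offcuts are in the carton, and the brush stands released on its bristles within about 7 mm of where it started; the last picture shows nothing else disturbed.

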